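# Stow the plug in the parts carousel

## Task

Turn the parts carousel by its black knob until its one undivided bin stands squarely in the opening of the wire guard, and leave it there. Then put the white plug from the counter into that bin so that it lies flat on the bin's floor; lower it in and do not drop it from above the guard, and leave the other things on the counter where they are.

Things in the scene. Friction and masses are not known exactly. Their poses are not given: they have to be found in the camera images.
- knob_grip (a point): Middle of the black bar knob on the carousel's vertical axis, at the height to grip, 116 mm above the counter. The bar is 52 mm long, 16 mm thick, 36 mm high (96 to 134 mm above the counter), over a round hub of 20 mm radius at the knob, 30 mm at the bin floor. The bar's length lies on the line from knob_grip to open_bin: grip it across that line.
- carousel (a joint): Turn of the carousel about its vertical axis, rad, anticlockwise from above; 0 (or any full turn) when the undivided bin is squarely in the guard's opening. The knob turns the whole carousel, endlessly either way, with about 0.2 N m of friction; it stays where it is left. Needs several grips if the wrist runs out of travel.
- open_bin (a point): Middle of the carousel's one undivided bin, 86 mm from the axis, 40 mm above the counter; turns with it. The carousel is a round grey pan, 280 mm across, in four 90-degree bins with dark steel walls: three are split into 2, 3 and 4 pockets with small stock, this one is an empty quarter circle from 30 to 137 mm from the axis. Floor 22 mm, bin walls 66 mm, rim 68 mm above the counter.
- opening_mid (a point): Fixed point in the middle of the guard's opening, 86 mm from the carousel's axis, 40 mm above the counter; open_bin is here when squarely in the opening. The fixed steel wire guard (4 mm wires) lies 82 mm above the counter over the other three quarters, out to 156 mm from the axis; only this quarter is open from above.
- plug_mid (a point): Centre of the loose white moulded plug lying flat on the counter, 11 mm above what it lies on. 86 mm long along its own y (two thin pins at +y, round cable stub at -y), 34 mm wide along x, 22 mm high, about 50 g; its z is up. Its flat parallel sides, 18 mm high, run from y = -18 to +32 mm: grip across x here.
- tape_measure_mid (a point): Yellow tape measure standing on edge, 32x80x62 mm; bystander, this is its middle. Not to be moved.
- relay_box_mid (a point): Black plug-in relay standing, 46x28x88 mm; bystander, this is its middle. Not to be moved.
- oil_bottle_mid (a point): Plastic oil bottle with a red spout, 46 mm wide, 139 mm tall; bystander, this is its middle. Not to be moved.
- pliers_mid (a point): Pliers with red grips lying flat, 44x146x12 mm; bystander, this is its middle. Not to be moved.
- spanner_mid (a point): Spanner lying flat, 30x180x6 mm; bystander, this is its middle. Not to be moved.
- grease_tin_mid (a point): Round grease tin, 73 mm across, 48 mm tall; bystander, this is its middle. Not to be moved.

How it is judged:
On the way:
1. the undivided bin stands squarely in the guard's opening (its middle within 15 mm of the middle of the opening), the plug not yet over the carousel (horizontal distance between open_bin and opening_mid below 0.015 m and horizontal distance between plug_mid and knob_grip above 0.14 m), for 0.2 s.
At the end, for the whole second after the job is handed in: The plug lies released, at rest and flat (tilted less than 14 degrees, its centre less than 42 mm above the counter) on the floor of the undivided bin, its centre within 45 mm of the bin's middle, and that bin still stands in the guard's opening (its middle within 22 mm of the opening's) (horizontal distance between open_bin and opening_mid below 0.022 m and horizontal distance between plug_mid and open_bin below 0.045 m and height (world z) of plug_mid below 0.042 m and angle between plug_mid's own z axis and vertical below 0.25 rad and linear speed of plug below 0.02 m/s and contact force between plug and the fingers below 0.1 N); the robot touches nothing.
It fails at once if one of the six bystanders is moved by more than 30 mm (distance of any of tape_measure_mid, relay_box_mid, oil_bottle_mid, pliers_mid, spanner_mid, grease_tin_mid from where it was at the start of the episode above 0.03 m).
It fails at once if the plug is dropped into the bin from above the guard (it falls at more than 0.95 m/s over the bin) (horizontal distance between plug_mid and open_bin below 0.06 m and height (world z) of plug_mid below 0.12 m and linear speed of plug above 0.95 m/s).
It also fails if it takes over 61 s, if anything falls off the work surface, if the arm or the gripper's body presses on something with over 40 N, if the wrist force passes 120 N, or if a joint passes its speed limit or range.

## Robot

A 6-joint arm with a two-finger parallel gripper is mounted at the origin on a cart in front of the work surface, level with it; the furniture and walls round the work are solid. World frame = base frame: x ahead of the robot, y to its left, z up, the work surface at z = 0. Lengths are in m, angles in rad, forces in N, time in s.
With the tool pointing down it reaches from about 0.25 to 0.725 m from the base axis. Payload 4 kg.
Tool frame: the origin (TCP) lies on the front face of the gripper's body, between the roots of the fingers; the fingertips stand 73 mm ahead of it and the grasp point (between the pads) lies bot.tcp_to_grasp ahead of it (bot.tcp_to_grasp is the distance from the TCP to the grasp point, in m); z points along the fingers, y is the line along which they close (so a half turn about z gives the same grasp; the last joint's range is limited). The gripper opens to 85 mm and grips with 20 to 120 N. Pads are 22 mm wide; open, the fingers measure 114 mm over their backs; the gripper's body (76 mm by 85 mm) begins 54 mm behind the grasp point. The pads swing forward as they close: fully open they stand 13 mm farther back than shut.
Start: joints at [-1.259, 0.241, 0.005, 1.335, 0, 1.571], TCP at [0.153, -0.476, 0.304] pointing down, gripper open.
Joint ranges: [-2.72, 2.72], [-1.05, 1.87], [-1.09, 1.28], [-1.99, 2.15], [-1.42, 1.44], [-3.14, 3.14]. Speed limits (rad/s): [2.79, 2.79, 3.14, 3.14, 3.14, 3.14].

## Interface

Orientations are given as a unit quaternion [x, y, z, w].
In Python, from workcell import bot gives the robot as it stands.
- The arm moves only by the shell command python3 -m jog 'ROWS' [OPENING]. ROWS is JSON, one flat list of numbers, 6 for each row, row after row: the shift along the world's x, y, z scaled (see below), then the turn, a rotation vector about the world's x, y, z scaled (see below). In form: [tx, ty, tz, wx, wy, wz, tx, ty, tz, wx, wy, wz, ...]. A call has 1 to 10 rows; each row is the pose to reach, as a shift and turn from the pose commanded when the call began; what a row does not reach only later rows make up. The controller multiplies each number of a shift by 800 mm and each number of a turn by 2 rad. A row lasts 1/12 s, in which the tool goes at most 41.7 mm and 7.16 degrees, less where a joint would pass 70% of its speed; a pose out of reach is approached as far as the arm can. A call with a number of a shift or a turn outside -1 to 1 is refused whole. A call with a gripper value outside its range is refused whole. OPENING is the opening, from -1 (shut) to 1 (fully open), set as the call begins (- or left out, the last holds). The fingers move at their own pace and stop on an object; the grip force is fixed at half the most. Time passes only in rows, so rows that repeat a pose let the fingers close. It gives the time, the measured TCP pose, the force, the opening and the grip force at its end, in the units of the state.
- bot.get_obs(): the state, without advancing time (a new reading comes with each control period).
- bot.camera(name): name is "side" or "top" or "wrist"; returns (picture, depth): 384x512x3 uint8, red, green, blue; 384x512 float32, m along the optical axis (not along the pixel's ray), 0 where there is no reading.
- bot.calibration(name): a dict with "intrinsics" (3x3 intrinsics, pixels), "dist" ([k1, k2, p1, p2, k3] as OpenCV has them; the pictures are not rectified), "pose" (4x4, takes a point from camera to world coordinates). Camera axes: x right, y up, looking along -z (the intrinsics and any distortion apply to the point x, -y, -z); pixel columns grow to the right and rows downward; lengths in m; the calibration is good to about 2 mm. A picture is of the moment at which its call begins: read the wrist's pose just before it. calibration takes no time and is no camera call; for the wrist camera it gives the pose at the moment of the call.
- bot.job_done(): hands the job in; it is judged then, once.
Trained networks look in the newest picture that a camera, given by its name, has taken for a name from the list of things; names that differ only in an ending like _2 or _b are one class to them, and where a whole thing is asked for, a point or a joint stands for the part that bears it (a point fixed in the world has none). Each returns a list of dicts, best first, with "confidence" (0 to 1); they miss things now and then, are a little off and sometimes report something else, mostly with a low value. They report only what shows in the picture. A call takes as long as a camera call.
- bot.find_in(label, camera): "at" ([x, y, z] in m, in the coordinates of the camera as it stood for that picture, good to about 4 mm: the middle of the surface that is visible of it).
- bot.tip_of(label, camera): "at" ([x, y, z] in m, in the coordinates of the camera as it stood for that picture, good to about 4 mm: a listed point, or the origin of a listed thing).
The state is a dict: "clock": time; "joint_pos": joint angles; "joint_vel": joint speeds; "tau": joint torques, N m; "eef_pos": TCP position; "tool_rot": TCP orientation; "ft_force": force on the tool from outside, world axes, zero at the start; "ft_torque": the same for the moment, N m; "grip_width": finger opening in m; "grasp_force": force on a finger pad.
Only numpy, scipy, OpenCV 4.12 (cv2) and the standard library are available. Lean on these libraries where they do the work, as an engineer would, in place of code of your own. Each camera call takes 0.05 s, during which the arm holds its last target. There are 200 camera calls.

## Working session

There is one attempt and no reset: what is moved stays moved. The work goes in short steps, Python scripts to look and compute and a shell command to move; the robot and the scene stay as the last step left them, time stands still between calls to the robot, and variables do not carry over. Pictures are saved under pics/ and viewed, at most 10 in all, crops included, and the job is handed in when it is done.

```bash
mkdir -p pics; cat > h.py <<'E'
import numpy as np, cv2
from workcell import bot
N=["knob_grip","open_bin","opening_mid","plug_mid","tape_measure_mid","relay_box_mid","oil_bottle_mid","pliers_mid","spanner_mid","grease_tin_mid"]
def look(cam,labels,fn=("tip",),save=None):
    P=np.array(bot.calibration(cam)["pose"]); im,d=bot.camera(cam)
    if save: cv2.imwrite(f"pics/{save}.png",im[:,:,::-1])
    for l in labels:
        for f in fn:
            r=(bot.tip_of if f=="tip" else bot.find_in)(l,cam)
            for q in r[:2]:
                w=(P@np.r_[q["at"],1])[:3]; print(cam,l,f,round(q["confidence"],2),w.round(4))
    return im,d,P
def st():
    o=bot.get_obs(); print("t",round(o["clock"],2),"pos",np.round(o["eef_pos"],4),"q",np.round(o["tool_rot"],4),"j",np.round(o["joint_pos"],3),"g",bot.tcp_to_grasp)
E
python3 - <<'E'
from h import *
st()
look("top",N,save="top"); look("side",["knob_grip","open_bin","plug_mid","opening_mid"],save="side")
a=cv2.imread("pics/top.png");b=cv2.imread("pics/side.png")
E
```

```text
t 0.0 pos [ 0.1533 -0.4754  0.303 ] q [ 9.879e-01  1.553e-01 -2.000e-04 -1.000e-03] j [-1.259  0.241  0.004  1.335  0.     1.571] g 0.0539
top knob_grip tip 0.56 [ 0.5219 -0.1492  0.1093]
top open_bin tip 0.61 [ 0.5992 -0.1923  0.045 ]
top tape_measure_mid tip 0.6 [0.634  0.155  0.0349]
top relay_box_mid tip 0.39 [0.6389 0.0585 0.0393]
top oil_bottle_mid tip 0.62 [0.6452 0.2621 0.0475]
top spanner_mid tip 0.6 [ 0.5952 -0.1919  0.0436]
top spanner_mid tip 0.48 [0.4567 0.2819 0.0059]
side knob_grip tip 0.89 [ 0.5265 -0.1509  0.1169]
side open_bin tip 0.79 [ 0.6003 -0.195   0.0428]
side plug_mid tip 0.6 [0.6409 0.0602 0.0393]
side plug_mid tip 0.52 [0.4901 0.1569 0.0111]
side opening_mid tip 0.7 [ 0.4425 -0.1179  0.0379]
```

View pics/top.png

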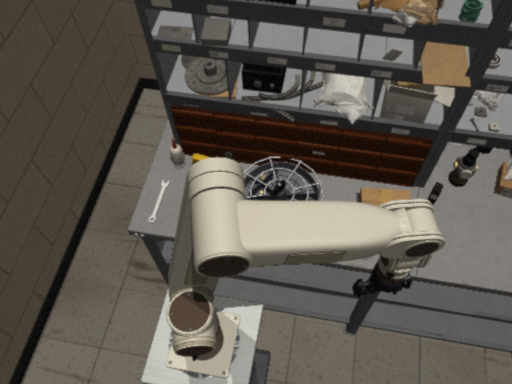

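View pics/side.png

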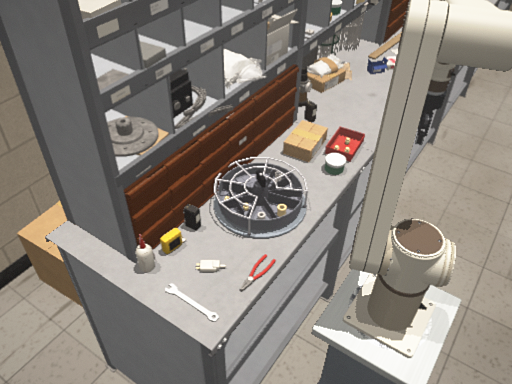

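The arm hides the plug from the top view. The side view shows the carousel at about (262,190), its knob at (262,180), and the plug at (208,266). I'll move over the carousel to look closer with the wrist camera.

```bash
python3 -m jog '[0.33,0.4,0.06,0,0,0.6,0.33,0.4,0.06,0,0,0.6,0.33,0.4,0.06,0,0,0.6,0.33,0.4,0.06,0,0,0.6,0.33,0.4,0.06,0,0,0.6,0.33,0.4,0.06,0,0,0.6,0.33,0.4,0.06,0,0,0.6,0.33,0.4,0.06,0,0,0.6,0.33,0.4,0.06,0,0,0.6,0.33,0.4,0.06,0,0,0.6]' 1
python3 -m jog '[0,0,0,0,0,0.0,0,0,0,0,0,0,0,0,0,0,0,0]'
python3 - <<'E'
from h import *
st()
look("wrist",["knob_grip","open_bin","plug_mid","opening_mid"],save="w1")
look("top",N,save="top2")
look("side",["open_bin","plug_mid","opening_mid"])
a=np.hstack([cv2.imread("pics/w1.png"),cv2.imread("pics/top2.png")]);cv2.imwrite("pics/c1.png",cv2.resize(a,(800,300)))
E
```

```text
clock: 1.63
eef_pos: [0.4177, -0.1547, 0.3524]
tool_rot: [0.726, 0.688, 0.0, 0.0]
ft_force: [0.9, -0.9, -0.3]
grip_width: 0.0851
grasp_force: 0.0
clock: 1.88
eef_pos: [0.4165, -0.1565, 0.3516]
tool_rot: [0.728, 0.686, -0.0, -0.0]
ft_force: [-0.9, -0.1, -0.8]
grip_width: 0.0855
grasp_force: 0.0
t 1.88 pos [ 0.4165 -0.1565  0.3516] q [ 7.275e-01  6.861e-01 -4.000e-04 -2.000e-04] j [-3.590e-01  1.150e-01 -2.600e-02  1.431e+00 -1.000e-03  1.270e+00] g 0.0539
wrist knob_grip tip 0.7 [ 0.5186 -0.1474  0.117 ]
wrist open_bin tip 0.64 [ 0.5968 -0.1969  0.0367]
wrist opening_mid tip 0.66 [ 0.4405 -0.1152  0.038 ]
top knob_grip tip 0.92 [ 0.5234 -0.1504  0.1102]
top knob_grip tip 0.23 [ 0.4044 -0.4632  0.0261]
top open_bin tip 0.72 [ 0.5966 -0.192   0.0414]
top open_bin tip 0.65 [0.6462 0.2589 0.0469]
top opening_mid tip 0.84 [ 0.4435 -0.1163  0.0415]
top oil_bottle_mid tip 0.71 [0.6446 0.2606 0.05  ]
top pliers_mid tip 0.61 [0.3668 0.0991 0.0069]
top grease_tin_mid tip 0.65 [ 0.4067 -0.4657  0.0252]
side open_bin tip 0.85 [ 0.5944 -0.2001  0.0407]
side plug_mid tip 0.56 [0.4927 0.1587 0.0118]
side opening_mid tip 0.91 [ 0.4445 -0.1147  0.0361]
```

View pics/c1.png

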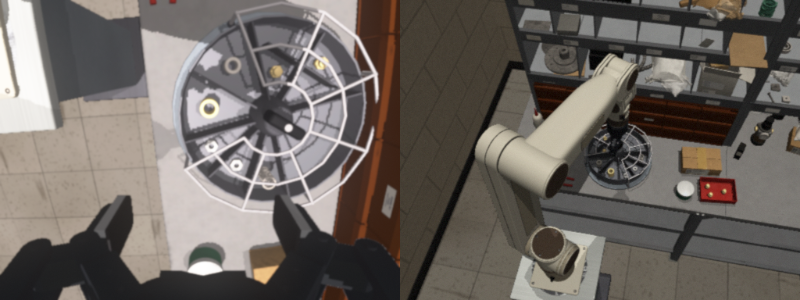

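The wrist view shows the knob at (275,115) in the half-size picture, with the bar and the empty bin pointing lower right, toward +x and −y. The guard opening is at left, slightly up. The bin sits at about −31° and the opening at about 157°, so I need about +188°, which fits one grip starting at yaw 1.03.

```bash
python3 -m jog '[0.132,0.008,-0.1,0,0,0.545,0.132,0.008,-0.1,0,0,0.545,0.132,0.008,-0.1,0,0,0.545,0.132,0.008,-0.1,0,0,0.545,0.132,0.008,-0.1,0,0,0.545,0.132,0.008,-0.1,0,0,0.545,0.132,0.008,-0.1,0,0,0.545,0.132,0.008,-0.1,0,0,0.545,0.132,0.008,-0.1,0,0,0.545,0.132,0.008,-0.1,0,0,0.545]' 1
python3 - <<'E'
from h import *
st()
im,d,P=look("wrist",["knob_grip","open_bin","plug_mid","opening_mid"],save="w2")
c=bot.calibration("wrist");K=np.array(c["intrinsics"]);v,u=np.nonzero(d>0)
n=cv2.undistortPoints(np.c_[u,v].astype(float)[:,None],K,np.array(c["dist"]))[:,0]
z=d[v,u];X=np.c_[n[:,0]*z,-n[:,1]*z,-z]@P[:3,:3].T+P[:3,3]
m=(abs(X[:,2]-.134)<.006)&(np.hypot(X[:,0]-.522,X[:,1]+.15)<.045);Y=X[m]
print("bar top",m.sum(),Y.mean(0),cv2.minAreaRect(Y[:,:2].astype(np.float32)*1000))
E
```

```text
clock: 3.72
eef_pos: [0.5225, -0.1501, 0.2716]
tool_rot: [0.266, 0.964, 0.0, -0.0]
ft_force: [0.4, 0.0, 0.6]
grip_width: 0.0855
grasp_force: 0.0
t 3.72 pos [ 0.5225 -0.1501  0.2716] q [ 2.659e-01  9.640e-01  0.000e+00 -2.000e-04] j [-0.28   0.342  0.06   1.289  0.     0.258] g 0.0539
wrist knob_grip tip 0.73 [ 0.5186 -0.1495  0.1168]
wrist open_bin tip 0.84 [ 0.5931 -0.1956  0.0368]
wrist opening_mid tip 0.65 [ 0.4381 -0.1153  0.0361]
bar top 1365 [ 0.51813789 -0.1467595   0.13145303] ((519.1978759765625, -147.4521942138672), (15.631890296936035, 50.832977294921875), 57.66530227661133)
```

View pics/w2.png

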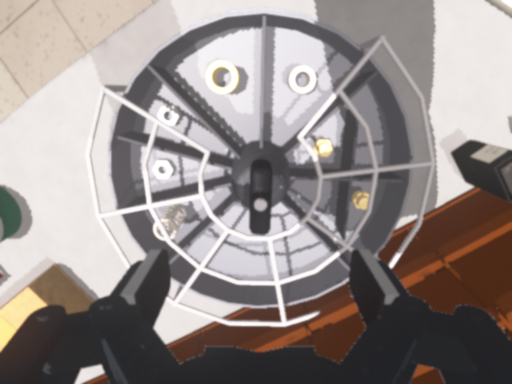

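The wrist view shows the bar from (260,165) to (260,230), pointing straight down in the image. The opening is at the top, between the wire ends at (105,90) and (382,40). The depth fit puts the bar at −32.3°, centred at (0.519,−0.148), so the turn needed is about 189° anticlockwise. I'll descend and grip.

```bash
python3 -m jog '[-0.003,0.002,-0.126,0,0,-0.012,-0.003,0.002,-0.126,0,0,-0.012,-0.003,0.002,-0.126,0,0,-0.012,-0.003,0.002,-0.126,0,0,-0.012,-0.003,0.002,-0.126,0,0,-0.012]' 1
python3 -m jog '[0,0,0,0,0,0,0,0,0,0,0,0,0,0,0,0,0,0,0,0,0,0,0,0,0,0,0,0,0,0,0,0,0,0,0,0,0,0,0,0,0,0]' -1
python3 -c "from h import *;st()"
```

```text
clock: 4.38
eef_pos: [0.5195, -0.1485, 0.1704]
tool_rot: [0.278, 0.96, -0.0, -0.001]
ft_force: [0.1, -0.6, -0.3]
grip_width: 0.0852
grasp_force: 0.0
clock: 4.97
eef_pos: [0.5205, -0.1484, 0.1719]
tool_rot: [0.278, 0.961, 0.0, 0.001]
ft_force: [-0.3, 1.2, 4.0]
grip_width: 0.0152
grasp_force: 60.7
t 4.97 pos [ 0.5205 -0.1484  0.1719] q [2.780e-01 9.606e-01 4.000e-04 8.000e-04] j [-2.780e-01  4.120e-01 -1.110e-01  1.046e+00  1.000e-03  2.850e-01] g 0.0539
```

```bash
python3 -m jog '[0,0,0,0,0,0.06,0,0,0,0,0,0.12,0,0,0,0,0,0.18,0,0,0,0,0,0.24,0,0,0,0,0,0.3,0,0,0,0,0,0.36,0,0,0,0,0,0.42,0,0,0,0,0,0.48,0,0,0,0,0,0.54,0,0,0,0,0,0.55]'
python3 -c "from h import *;st()"
```

```text
clock: 5.8
eef_pos: [0.5205, -0.1488, 0.1719]
tool_rot: [-0.266, 0.964, -0.0, 0.001]
ft_force: [-0.4, 0.7, 5.0]
grip_width: 0.0154
grasp_force: 60.8
t 5.8 pos [ 0.5205 -0.1488  0.1719] q [-2.662e-01  9.639e-01 -5.000e-04  8.000e-04] j [-0.278  0.412 -0.111  1.046  0.    -0.817] g 0.0539
```

```bash
python3 -m jog '[0,0,0,0,0,0.06,0,0,0,0,0,0.12,0,0,0,0,0,0.18,0,0,0,0,0,0.24,0,0,0,0,0,0.3,0,0,0,0,0,0.36,0,0,0,0,0,0.42,0,0,0,0,0,0.48,0,0,0,0,0,0.54,0,0,0,0,0,0.55]'
python3 -m jog '[0,0,0,0,0,0.06,0,0,0,0,0,0.12,0,0,0,0,0,0.18,0,0,0,0,0,0.24,0,0,0,0,0,0.3,0,0,0,0,0,0.36,0,0,0,0,0,0.42,0,0,0,0,0,0.48,0,0,0,0,0,0.54,0,0,0,0,0,0.55]'
python3 -m jog '[0,0,0,0,0,0,0,0,0,0,0,0]'
python3 -c "
from h import *;st()
look('top',['knob_grip','open_bin','opening_mid','plug_mid']);look('side',['knob_grip','open_bin','opening_mid','plug_mid'])"
```

```text
clock: 6.63
eef_pos: [0.5208, -0.149, 0.1719]
tool_rot: [0.73, -0.683, 0.001, -0.0]
ft_force: [1.1, -1.3, 5.7]
grip_width: 0.015
grasp_force: 60.8
clock: 7.47
eef_pos: [0.5211, -0.1488, 0.1719]
tool_rot: [0.979, -0.201, 0.001, 0.0]
ft_force: [2.0, 0.5, 5.4]
grip_width: 0.0154
grasp_force: 60.8
clock: 7.63
eef_pos: [0.5211, -0.1488, 0.1719]
tool_rot: [0.979, -0.204, 0.002, 0.0]
ft_force: [2.8, 0.0, 5.8]
grip_width: 0.0153
grasp_force: 60.8
t 7.63 pos [ 0.5211 -0.1488  0.1719] q [ 0.979  -0.2036  0.0015  0.    ] j [-0.278  0.413 -0.11   1.045  0.    -3.01 ] g 0.0539
top knob_grip tip 0.6 [ 0.5227 -0.1491  0.1155]
top open_bin tip 0.93 [ 0.4435 -0.1114  0.0431]
top opening_mid tip 0.61 [ 0.4463 -0.1179  0.0394]
top plug_mid tip 0.43 [0.4931 0.158  0.0112]
side knob_grip tip 0.94 [ 0.5239 -0.1504  0.1167]
side open_bin tip 0.83 [ 0.445  -0.1145  0.0416]
side opening_mid tip 0.82 [ 0.4439 -0.1173  0.0379]
side plug_mid tip 0.7 [0.493  0.1582 0.012 ]
side plug_mid tip 0.64 [0.6322 0.1562 0.0321]
```

```bash
python3 -m jog '[0,0,0,0,0,0,0,0,0,0,0,0,0,0,0,0,0,0,0,0,0,0,0,0,0,0,0,0,0,0]' 1
python3 -m jog '[0,0,0.05,0,0,0,0,0,0.1,0,0,0,0,0,0.15,0,0,-0.06,0,0,0.2,0,0,-0.12,0,0,0.2,0,0,-0.18,0,0,0.2,0,0,-0.24,0,0,0.2,0,0,-0.24]'
python3 - <<'E'
from h import *
st()
im,d,P=look("wrist",["knob_grip","open_bin","opening_mid","plug_mid"],save="w3")
E
```

```text
clock: 8.55
eef_pos: [0.5196, -0.1486, 0.1705]
tool_rot: [0.979, -0.202, -0.001, -0.0]
ft_force: [-0.5, 0.0, -0.2]
grip_width: 0.0749
grasp_force: 0.0
clock: 9.13
eef_pos: [0.5202, -0.1487, 0.332]
tool_rot: [0.903, -0.43, 0.001, -0.0]
ft_force: [-0.1, 0.3, -0.6]
grip_width: 0.0853
grasp_force: 0.0
t 9.13 pos [ 0.5202 -0.1487  0.332 ] q [ 9.030e-01 -4.295e-01  9.000e-04 -1.000e-04] j [-0.278  0.312  0.174  1.431 -0.    -2.532] g 0.0539
wrist knob_grip tip 0.74 [ 0.518  -0.1502  0.1153]
wrist open_bin tip 0.59 [ 0.4429 -0.117   0.039 ]
wrist opening_mid tip 0.62 [ 0.4396 -0.1183  0.036 ]
wrist plug_mid tip 0.77 [0.4894 0.1574 0.0139]
wrist plug_mid tip 0.2 [0.6313 0.1511 0.0306]
```

View pics/w3.png

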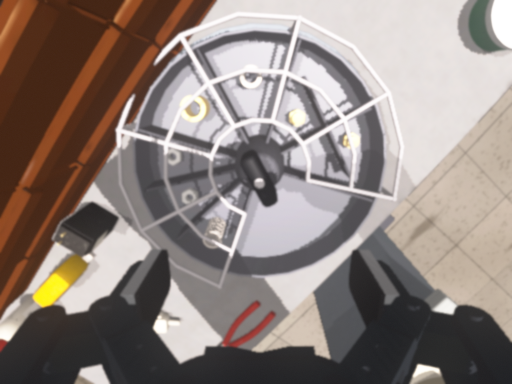

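The undivided bin now lies between the wire ends at (225,265) and (395,195), so it's squarely in the opening. Next is the plug.

```bash
python3 -m jog '[0,0.43,0,0,0,-0.6,0,0.43,0,0,0,-0.6,0,0.43,0,0,0,-0.6,0,0.43,0,0,0,-0.6,0,0.43,0,0,0,-0.6,0,0.43,0,0,0,-0.6,0,0.43,0,0,0,-0.6,0,0.43,0,0,0,-0.6,0,0.43,0,0,0,-0.6,0,0.43,0,0,0,-0.6]'
python3 -m jog '[0,0,0,0,0,-0.06,0,0,0,0,0,-0.13,0,0,0,0,0,-0.13]'
cat >> h.py <<'E'
def cloud(cam,im,d,P):
    c=bot.calibration(cam);K=np.array(c["intrinsics"]);v,u=np.nonzero(d>0)
    n=cv2.undistortPoints(np.c_[u,v].astype(float)[:,None],K,np.array(c["dist"]))[:,0]
    z=d[v,u];return np.c_[n[:,0]*z,-n[:,1]*z,-z]@P[:3,:3].T+P[:3,3]
E
python3 - <<'E'
from h import *
st()
im,d,P=look("wrist",["plug_mid"],save="w4")
X=cloud("wrist",im,d,P)
r=np.hypot(X[:,0]-.492,X[:,1]-.158)<.065
print("ground",np.median(X[r&(X[:,2]<.006)][:,2]))
for a,b in((.006,.03),(.016,.03)):
    Y=X[r&(X[:,2]>a)&(X[:,2]<b)]; print(len(Y),Y.mean(0),np.percentile(Y[:,2],95),cv2.minAreaRect(Y[:,:2].astype(np.float32)*1000))
E
```

```text
clock: 10.22
eef_pos: [0.5193, 0.2011, 0.33]
tool_rot: [-0.529, 0.849, 0.001, 0.0]
ft_force: [1.0, -1.2, -0.4]
grip_width: 0.0855
grasp_force: 0.0
clock: 10.47
eef_pos: [0.5197, 0.1959, 0.3302]
tool_rot: [-0.413, 0.911, 0.0, -0.001]
ft_force: [0.9, -0.2, 0.8]
grip_width: 0.085
grasp_force: 0.0
t 10.47 pos [0.5197 0.1959 0.3302] q [-4.131e-01  9.107e-01  0.000e+00 -8.000e-04] j [ 0.361  0.345  0.216  1.443 -0.    -0.491] g 0.0539
wrist plug_mid tip 0.97 [0.4901 0.1583 0.011 ]
wrist plug_mid tip 0.33 [0.6425 0.2611 0.0504]
ground 0.00016734937803997152
1442 [0.48833855 0.15811354 0.01794626] 0.022675698249701358 ((486.49835205078125, 156.83583068847656), (85.27043151855469, 34.069618225097656), 35.23625183105469)
1179 [0.48885513 0.15841278 0.01912732] 0.02281071381283171 ((488.95037841796875, 158.40133666992188), (56.18305206298828, 31.741790771484375), 35.217430114746094)
```

View pics/w4.png

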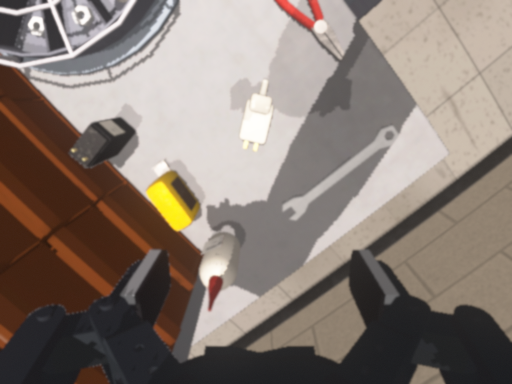

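The plug is at (257,118) in the wrist view, pins pointing down the image, with nothing close by. Its depth-measured size is 85×34 mm with the top at 22 mm, which matches the text. The axis is at 35° and the centre is (0.4865,0.157). I'll approach, then go down and grip.

```bash
python3 -m jog '[-0.037,-0.046,-0.05,0,0,-0.06,-0.037,-0.046,-0.1,0,0,-0.119,-0.037,-0.046,-0.15,0,0,-0.119,-0.037,-0.046,-0.2,0,0,-0.119,-0.037,-0.046,-0.238,0,0,-0.119,-0.037,-0.046,-0.238,0,0,-0.119,-0.037,-0.046,-0.238,0,0,-0.119]'
python3 - <<'E'
from h import *
st()
im,d,P=look("wrist",["plug_mid"],save="w5")
E
```

```text
clock: 11.15
eef_pos: [0.4888, 0.1577, 0.1391]
tool_rot: [-0.303, 0.953, -0.0, -0.003]
ft_force: [0.1, 0.5, 0.5]
grip_width: 0.0853
grasp_force: 0.0
t 11.15 pos [0.4888 0.1577 0.1391] q [-0.3029  0.953  -0.     -0.003 ] j [ 0.312  0.404 -0.223  0.95  -0.    -0.303] g 0.0539
wrist plug_mid tip 0.66 [0.4886 0.1597 0.0116]
```

View pics/w5.png

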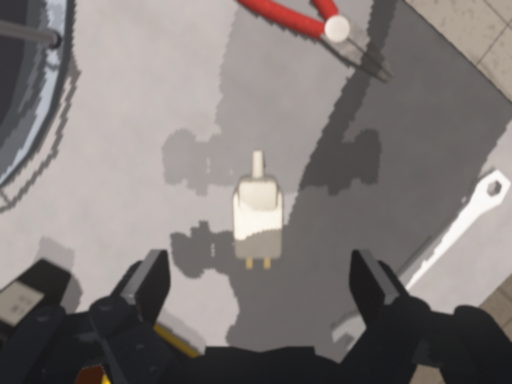

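The plug is centred between the fingers, at (258,210), and lined up with them. Descending and closing.

```bash
python3 -m jog '[0,0.001,-0.04,0,0,0,0,0.001,-0.078,0,0,0,0,0.001,-0.078,0,0,0]'
python3 -m jog '[0,0,0,0,0,0,0,0,0,0,0,0,0,0,0,0,0,0,0,0,0,0,0,0,0,0,0,0,0,0,0,0,0,0,0,0]' -1
python3 -m jog '[0,0,0.05,0,0,0,0,0,0.1,0,0,0,0,0,0.15,0,0,0,0,0,0.15,0,0,0]'
```

```text
clock: 11.5
eef_pos: [0.4896, 0.1592, 0.0768]
tool_rot: [-0.303, 0.953, -0.0, -0.001]
ft_force: [-2.4, 0.6, 0.5]
grip_width: 0.0858
grasp_force: 0.0
clock: 12.0
eef_pos: [0.4921, 0.1599, 0.0806]
tool_rot: [-0.302, 0.953, -0.0, 0.002]
ft_force: [0.1, -0.7, 6.4]
grip_width: 0.0324
grasp_force: 60.3
clock: 12.33
eef_pos: [0.4948, 0.1608, 0.2074]
tool_rot: [-0.302, 0.953, 0.0, 0.008]
ft_force: [0.2, 1.2, 0.5]
grip_width: 0.0322
grasp_force: 60.1
```

```bash
python3 -m jog '[0,0,0.04,0,0,-0.06,-0.065,-0.346,0.04,0,0,-0.508,-0.065,-0.346,0.04,0,0,-0.508,-0.065,-0.346,0.04,0,0,-0.508,-0.065,-0.346,0.04,0,0,-0.508,-0.065,-0.346,0.04,0,0,-0.508,-0.065,-0.346,0.04,0,0,-0.508,-0.065,-0.346,0.04,0,0,-0.508,-0.065,-0.346,0.04,0,0,-0.508,-0.065,-0.346,0.04,0,0,-0.508]'
python3 -m jog '[0,0,0,0,0,0,0,0,0,0,0,0,0,0,0,0,0,0]'
python3 - <<'E'
from h import *
st()
look("wrist",["plug_mid","open_bin","knob_grip"],save="w6")
look("side",["plug_mid","open_bin","knob_grip","opening_mid"],save="s6")
a=np.hstack([cv2.imread("pics/w6.png"),cv2.imread("pics/s6.png")]);cv2.imwrite("pics/c6.png",cv2.resize(a,(800,300)))
E
```

```text
clock: 13.17
eef_pos: [0.4381, -0.1189, 0.2308]
tool_rot: [0.201, 0.98, 0.0, 0.001]
ft_force: [0.1, -0.7, -2.4]
grip_width: 0.0323
grasp_force: 60.1
clock: 13.42
eef_pos: [0.4387, -0.1162, 0.2303]
tool_rot: [0.198, 0.98, 0.0, 0.0]
ft_force: [-0.3, 0.8, -0.8]
grip_width: 0.0319
grasp_force: 60.1
t 13.42 pos [ 0.4387 -0.1162  0.2303] q [1.980e-01 9.802e-01 1.000e-04 1.000e-04] j [-0.259  0.198 -0.248  1.124  0.     0.14 ] g 0.0539
wrist plug_mid tip 0.97 [ 0.4358 -0.109   0.1631]
wrist open_bin tip 0.72 [ 0.442  -0.1163  0.0354]
wrist knob_grip tip 0.84 [ 0.519  -0.1511  0.1157]
side plug_mid tip 0.58 [ 0.4348 -0.1141  0.1631]
side open_bin tip 0.95 [ 0.443  -0.1168  0.0411]
side knob_grip tip 0.68 [ 0.5261 -0.1476  0.1166]
side opening_mid tip 0.86 [ 0.445  -0.1179  0.0387]
side opening_mid tip 0.26 [ 0.4577  0.2815 -0.0022]
```

View pics/c6.png

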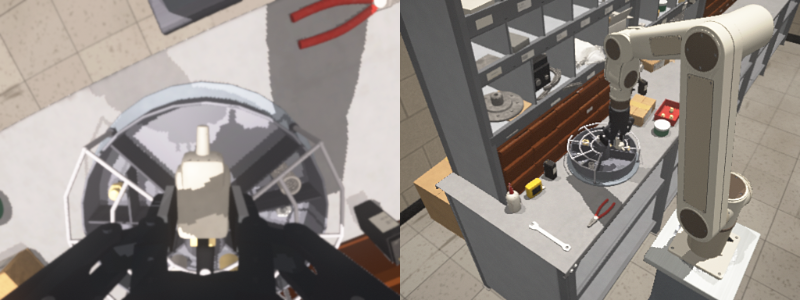

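The plug is held straight and level above the open bin: (205,190) in the wrist half, with the bin around it. Lowering gently.

```bash
python3 -m jog '[0.005,-0.003,-0.03,0,0,0,0.005,-0.003,-0.06,0,0,0,0.005,-0.003,-0.09,0,0,0,0.005,-0.003,-0.12,0,0,0,0.005,-0.003,-0.14,0,0,0,0.005,-0.003,-0.15,0,0,0,0.005,-0.003,-0.155,0,0,0,0.005,-0.003,-0.155,0,0,0]'
python3 -m jog '[0,0,-0.002,0,0,0,0,0,-0.004,0,0,0,0,0,-0.004,0,0,0]'
```

```text
clock: 14.53
eef_pos: [0.4422, -0.1198, 0.1058]
tool_rot: [0.2, 0.98, 0.0, -0.001]
ft_force: [-0.2, 0.2, -0.1]
grip_width: 0.0321
grasp_force: 60.1
clock: 14.78
eef_pos: [0.443, -0.12, 0.1037]
tool_rot: [0.2, 0.98, -0.0, 0.001]
ft_force: [-0.6, -0.1, -1.4]
grip_width: 0.0323
grasp_force: 60.1
```

```bash
python3 -m jog '[0,0,-0.002,0,0,0,0,0,-0.004,0,0,0,0,0,-0.004,0,0,0]'
```

```text
clock: 15.03
eef_pos: [0.4431, -0.12, 0.1026]
tool_rot: [0.199, 0.98, -0.0, 0.001]
ft_force: [-5.8, 1.4, 20.1]
grip_width: 0.0324
grasp_force: 62.3
```

Floor contact. I'll ease off a little, open partly and rise.

```bash
python3 -m jog '[0,0,0.002,0,0,0,0,0,0.002,0,0,0,0,0,0.002,0,0,0,0,0,0.002,0,0,0,0,0,0.002,0,0,0]' 0.6
python3 -m jog '[0,0,0.02,0,0,0,0,0,0.05,0,0,0,0,0,0.1,0,0,0,0,0,0.15,0,0,0,0,0,0.2,0,0,0,-0.06,0,0.25,0,0,0,-0.06,0,0.25,0,0,0,-0.06,0,0.25,0,0,0]'
python3 - <<'E'
from h import *
st()
for c in("wrist","side","top"): im,d,P=look(c,["plug_mid","open_bin","knob_grip","opening_mid"],save="e_"+c)
a=np.hstack([cv2.imread("pics/e_wrist.png"),cv2.imread("pics/e_side.png")]);cv2.imwrite("pics/c7.png",cv2.resize(a,(800,300)))
E
```

```text
clock: 15.45
eef_pos: [0.4423, -0.1198, 0.1012]
tool_rot: [0.2, 0.98, -0.0, -0.0]
ft_force: [-0.1, 0.3, 0.6]
grip_width: 0.0681
grasp_force: 0.0
clock: 16.12
eef_pos: [0.3933, -0.12, 0.3048]
tool_rot: [0.2, 0.98, -0.0, 0.002]
ft_force: [0.6, -0.5, -0.3]
grip_width: 0.0684
grasp_force: 0.0
t 16.12 pos [ 0.3933 -0.12    0.3048] q [ 2.000e-01  9.798e-01 -4.000e-04  2.400e-03] j [-0.296  0.061 -0.207  1.298 -0.     0.107] g 0.0539
wrist plug_mid tip 0.59 [ 0.4383 -0.1165  0.0375]
wrist open_bin tip 0.7 [ 0.4424 -0.1169  0.0375]
wrist knob_grip tip 0.75 [0.367  0.103  0.0082]
wrist knob_grip tip 0.57 [ 0.518 -0.146  0.119]
wrist opening_mid tip 0.73 [ 0.4379 -0.1162  0.0378]
side plug_mid tip 0.47 [ 0.4404 -0.1183  0.034 ]
side open_bin tip 0.57 [ 0.4426 -0.1178  0.0434]
side knob_grip tip 0.92 [ 0.5267 -0.1465  0.1144]
side knob_grip tip 0.61 [ 0.4386 -0.1161  0.0309]
side opening_mid tip 0.85 [ 0.4459 -0.1175  0.0382]
top plug_mid tip 0.68 [ 0.4443 -0.1152  0.0359]
top open_bin tip 0.88 [ 0.4433 -0.1112  0.0413]
top open_bin tip 0.64 [ 0.5228 -0.1477  0.1132]
top knob_grip tip 0.62 [ 0.5239 -0.1493  0.1139]
top opening_mid tip 0.96 [ 0.4451 -0.1164  0.0387]
```

View pics/c7.png

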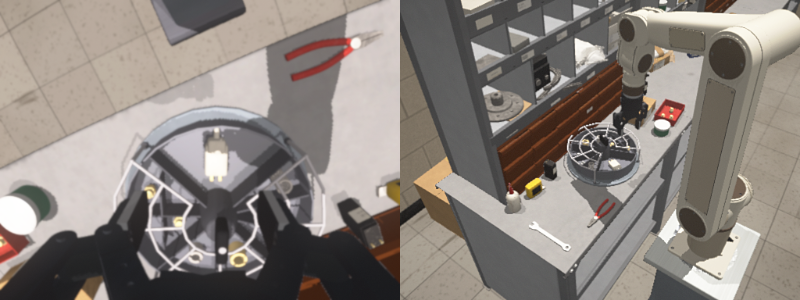

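The plug lies flat in the middle of the open bin at (215,155) in the wrist half. The bin is square in the opening, and the gripper is clear of everything.

```bash
python3 -c "
from workcell import bot
print(bot.job_done())"
```

```text
the job is handed in; nothing more can be done
None
```

The carousel's undivided bin is square in the guard's opening with the plug lying flat on its floor, and the job was handed in at about 16 s; no verdict was returned.

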